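Lock a new filter cartridge into the bench dust extractor

TASK

The dust extractor at the framing bench is waiting for its new filter. Take the clean white cartridge with the blue grip, push it square into the bayonet collar on the extractor's sloping front with its lugs in the two notches, press it down against the sprung seal until its lugs are under the lip, and twist it a quarter turn clockwise to its stop so that it stays locked when you let go. Leave the dusty old cartridge, the mallet, the mitre square, the awl and the gilt corner samples where they lie.

Things in the scene. Friction and masses are not known exactly. Their poses are not given: they have to be found in the camera images.
- fresh: The new filter cartridge: clean white round drum, blue bar grip on top, 0.18 kg, standing on the bench on its spigot, grip up. Origin: centre of the spigot's lower end; z along its axis up towards the grip; x along the grip bar and through the two lugs. Along z: spigot 0 to 24 mm, 48 mm across, tapered foot; drum 24 to 54, 86 mm across; grip 54 to 80. A half turn about z looks and works the same.
- fresh_grip (a point): Middle of the new cartridge's blue grip bar, 67 mm from the cartridge's origin along its z, on the axis. The bar is 62 mm long (the cartridge's x), 18 mm thick (its y, pinch it across this) and 26 mm high, with free space on both sides above the drum's flat top.
- fresh_lugs (a point): On the new cartridge's axis, level with the middle of its two lugs, 11 mm from the cartridge's origin along z. The lugs stick out of the spigot at +x and -x, to 31 mm from the axis; each is 12 mm wide (along y) and 6 mm thick (z 8 to 14 mm).
- spent: The old filter cartridge, same shape and sizes as the new one, but brown with dust and with a dark grey grip; stands on the bench on its spigot. Not to be used; leave it.
- collar: Black round bayonet collar with an aluminium lip ring, fixed in the middle of the extractor's sloping panel. Origin: on its axis, at the panel, which is the collar's floor. z: the axis, out of the panel, 35 degrees from vertical; x: straight up the slope; y: level, across the slope. A cartridge goes in with its z along this z and its grip bar along this y (either way round).
- collar_mouth (a point): Middle of the collar's open end, 30 mm from the collar's origin along its z: outer face of the lip, which is 6 mm thick (z 24 to 30). The bore through the lip is 53 mm in diameter, with two notches for the lugs, each 16 mm wide and reaching 34 mm from the axis, at the collar's +y and -y; yellow marks on the panel point at them.
- lock_line (a point): On the collar's axis at z 24 mm, the underside of the lip. Once the lugs are below it (cartridge origin under z 10 mm of the collar) the cartridge can be turned, only clockwise seen from outside (about the collar's -z), 90 degrees, to a solid stop: grip bar then lies along the collar's x, in line with the red marks. Let go there, the seal lifts it to origin z 10, lugs against the lip.
- seal (a joint): Sprung black rubber sealing ring round the collar, 70 mm inside and 86 mm outside diameter; value 0 when free (its top at the collar's z 37 mm) to 0.006 m pressed fully down, a solid stop. 1.2 N per mm, 7 N fully down. It meets the drum's underside when the cartridge's origin is at z 13 mm of the collar, is fully down at z 7, and is pressed 3 mm when the cartridge is locked.
- extractor: The bench dust extractor, fixed: a blue-grey cabinet 270 deep (x), 270 wide (y), 172 high, plus a carrying handle on top to 200 mm. Origin: centre of its underside; x points from its sloping front to its back, z up. The front is upright to 60 mm, then a dark panel slopes up at 35 degrees from level over the next 160 mm of depth. The collar sits in the middle of this panel.
- mallet: Wooden mallet lying on the bench: pale ash head 58 x 112 x 60 mm, handle 22 mm in diameter and 200 mm long along its -x. Origin under the middle of the head. Leave it.
- square: Aluminium mitre square lying flat: stock 20 x 120 x 16 mm, blade 160 mm long along its +x, 4 mm thick. Origin under the middle of the stock. Leave it.
- corner_a: Gilt resin frame corner sample lying flat, an L with legs 95 mm long and 34 mm wide, 22 mm high, gold. Origin near the middle of the L. Leave it.
- corner_b: Second gilt corner sample, same shape. Leave it.
- corner_c: Third gilt corner sample, same shape. Leave it.
- awl: Black steel awl lying flat: handle 85 x 24 x 22 mm, blade 85 mm long along its +x. Origin where the blade leaves the handle, on the bench. Leave it.
- vise: Small bench vise with green enamel jaws, bolted down: 200 mm long with its handle, 115 mm high. Origin: centre of its base.
Things that resemble listed ones, but are neither listed nor needed, are in the scene too. Of the things like the fresh, leave any that is green or orange; of the rest the larger one is meant.

How it is judged:
By the outcome, as a careful person would: the job done as asked, in the order asked, and still so for the second after the job is handed in, with the robot touching nothing.
It also fails if it takes over 48 s, if anything falls off the work surface, if the arm or the gripper's body presses on something with over 40 N, if the wrist force passes 120 N, or if a joint passes its speed limit or range.

ROBOT

A 7-joint arm with a two-finger parallel gripper is mounted at the origin on the work surface. World frame = base frame: x ahead of the robot, y to its left, z up, the work surface at z = 0. Lengths are in m, angles in rad, forces in N, time in s.
With the tool pointing down it reaches from about 0.425 to 0.875 m from the base axis. Payload 8.4 kg.
Tool frame: the origin (TCP) lies between the finger pads; the fingertips stand 22 mm ahead of it and the grasp point (between the pads) lies 3 mm ahead of it (ctrl.tip_reach is the distance from the TCP to the fingertips, in m); z points along the fingers, y is the direction in which the jaws open and shut (so a half turn about z gives the same grasp; the last joint's range is limited). The gripper opens to 87 mm and grips with 3 to 60 N. Pads are 19 mm wide; open, the fingers measure 117 mm over their backs; the gripper's body (75 mm by 190 mm) begins 51 mm behind the grasp point.
Start: joints at [1.232, 0.333, 0.04, 1.465, -0.013, 1.343, -0.059], TCP at [0.154, -0.631, 0.245] pointing down, gripper open.
Joint ranges: [-2.58, 2.58], [-0.38, 2.09], [-1.3, 1.39], [0.25, 2.4], [-1.5, 4.64], [0.08, 2.09], [-2.65, 2.65]. Speed limits (rad/s): [2.22, 2.22, 2.79, 2.79, 3.14, 3.14, 3.14].

INTERFACE

Orientations are given as a 3x3 rotation matrix whose columns are the frame's x, y, z axes.
In Python, from cell import ctrl, vision, job_done gives the robot as it stands.
- The arm moves only by the tool step_arm, never from a script. Its argument "increments" is a list of rows, each an object of numbers: "gripper": the gripper command: -1 is fully open, 1 is shut, values between are in proportion; "dx", "dy", "dz": the shift along the tool's x, y, z in mm; "wx", "wy", "wz": the turn, a rotation vector about the tool's x, y, z in rad. A call has 1 to 20 rows; each row is the pose to reach, as a shift and turn from the pose commanded when the call began, along the tool's axes at that moment; what a row does not reach only later rows make up. A row lasts 1/10 s, in which the tool goes at most 50 mm and 8.59 degrees, less where a joint would pass 70% of its speed; a pose out of reach is approached as far as the arm can. A call with a gripper value outside its range is refused whole. The fingers move at their own pace and stop on an object; "force" is the grip in N (left out, the last holds). Time passes only in rows, so rows that repeat a pose let the fingers close. It gives the time, the measured TCP pose, the force and the opening at its end, in the units of the state.
- ctrl.read_state(): the state, without advancing time (a new reading comes with each control period).
- vision.get_image(name): name is "scene" or "top" or "wrist"; returns a dict with "color" (400x640x3 uint8, red, green, blue), "depth" (400x640 float32, m along the optical axis (not along the pixel's ray), 0 where there is no reading), "vertical_fov" (degrees; the focal length in pixels is half the picture's height over the tangent of half this angle, whatever the lens; pixels are square), "cx", "cy" (the principal point, pixels), "dist" ([k1, k2, p1, p2, k3] as OpenCV has them; the pictures are not rectified), "rvec" (rotation vector, rad) and "tvec" (3), from world to camera coordinates, as OpenCV has them; the wrist camera has in their place "T_tool_cam" (4x4, takes a point from camera to tool coordinates, whose origin is the TCP and whose axes are the flange's). Camera axes: x right, y down, z forward; pixel columns grow to the right and rows downward; lengths in m; the calibration is good to about 2 mm. A picture is of the moment at which its call begins: read the wrist's pose just before it.
- job_done(): hands the job in, once; it reports no verdict.
Trained networks look in a picture, given as the dict that the camera call returned (one of the last four; its "shot" number tells which), for a name from the list of things; names that differ only in an ending like _2 or _b are one class to them, and where a whole thing is asked for, a point or a joint stands for the part that bears it (a point fixed in the world has none). Each returns a list of dicts, best first, with "p" (0 to 1); they miss things now and then, are a little off and sometimes report something else, mostly with a low value. They report only what shows in the picture. A call takes as long as a camera call. They do not tell look-alikes from the thing itself.
- vision.find_in(label, picture): "extent" ([left, top, right, bottom] in pixels, round what is visible of it).
The state is a dict: "time": time; "q": joint angles; "qd": joint speeds; "joint_efforts": joint torques, N m; "tool_pos": TCP position; "tcp_rot": TCP orientation; "contact_force": force on the tool from outside, world axes, zero at the start; "wrist_torque": the same for the moment, N m; "finger_gap": finger opening in m.
Only numpy, scipy, OpenCV 4.12 (cv2) and the standard library are available. Lean on these libraries where they do the work, as an engineer would, in place of code of your own. Each camera call takes 0.05 s, during which the arm holds its last target. There are 200 camera calls.

## Working session

There is one attempt and no reset: what is moved stays moved. The work goes in short steps, Python scripts to look and compute and a tool call to move; the robot and the scene stay as the last step left them, time stands still between calls to the robot, and variables do not carry over. Pictures are saved under pics/ and viewed, about 8 in all and at most 12, crops included, and the job is handed in when it is done.

Besides the shell and the picture viewer there is one more tool, called after "Emit:" as name([rows], argument=value, ...), one row to a line, values as JSON. step_arm: Moves the arm, as the interface text tells. Its arguments: {"type":"object","properties":{"increments":{"type":"array"},"force":{"type":"number"}},"required":["increments"]}

```bash
mkdir -p pics; ls
cat > h.py <<'E'
import numpy as np, cv2
from cell import ctrl, vision, job_done
def K(p):
    f=200/np.tan(np.radians(p["vertical_fov"])/2); return np.array([[f,0,p["cx"]],[0,f,p["cy"]],[0,0,1]])
def cam2world(p,st=None):
    T=np.eye(4)
    if "rvec" in p:
        R=cv2.Rodrigues(np.array(p["rvec"],float))[0]; T[:3,:3]=R.T; T[:3,3]=-R.T@np.array(p["tvec"],float).ravel(); return T
    T[:3,:3]=np.array(st["tcp_rot"]); T[:3,3]=st["tool_pos"]; return T@np.array(p["T_tool_cam"])
def cloud(p,T):
    v,u=np.mgrid[0:400,0:640]; uv=np.stack([u,v],-1).reshape(-1,1,2).astype(np.float64)
    n=cv2.undistortPoints(uv,K(p),np.array(p["dist"],float)).reshape(400,640,2)
    d=p["depth"][...,None]; P=np.concatenate([n*d,d],-1)@T[:3,:3].T+T[:3,3]; P[p["depth"]<=0]=np.nan; return P
def save(name,p): cv2.imwrite("pics/"+name,cv2.cvtColor(p["color"],cv2.COLOR_RGB2BGR))
E
python3 - <<'E'
from h import *
print(ctrl.read_state())
for c in("scene","top"):
    p=vision.get_image(c); save(c+"0.png",p); P=cloud(p,cam2world(p)); np.save(c+".npy",P); np.save(c+"c.npy",p["color"])
    print(c,p["vertical_fov"],cam2world(p)[:3,3])
    for l in("fresh","spent","collar","extractor"):
        for r in vision.find_in(l,p)[:5]:
            e=np.array(r["extent"]).astype(int); m=(e[:2]+e[2:])//2
            print(l,round(r["p"],2),e,P[m[1],m[0]].round(3))
E
```

```text
pics
{'time': 0.0, 'q': array([ 1.23178756,  0.33392361,  0.03986114,  1.46628452, -0.01339738,
        1.34330393, -0.05849065]), 'qd': array([ 0.00099724,  0.00024044,  0.00078981,  0.00074849, -0.00098372,
        0.0009881 , -0.00086324]), 'joint_efforts': array([-1.11465588e-04, -6.56358576e+01,  1.33532770e+00, -4.03800881e+01,
       -5.98301506e-02,  4.48170304e-02,  1.71883421e-04]), 'tool_pos': array([ 0.15426043, -0.63097405,  0.24364438]), 'tcp_rot': array([[ 9.71382314e-01,  2.37520842e-01, -4.99665939e-04],
       [ 2.37521341e-01, -9.71381041e-01,  1.57627941e-03],
       [-1.10966809e-04, -1.64985126e-03, -9.99998633e-01]]), 'contact_force': array([0.40465613, 0.14359453, 0.64147521]), 'wrist_torque': array([-0.02749554, -0.01037584, -0.0317958 ]), 'finger_gap': 0.08662243671577972}
scene 51.044504294243865 [1.11636436 0.5037503  1.20405979]
fresh 0.91 [391 238 425 265] [0.483 0.38  0.082]
fresh 0.72 [350 244 371 262] [0.549 0.255 0.034]
fresh 0.63 [423 197 442 215] [0.26  0.359 0.036]
fresh 0.55 [374 181 399 211] [0.336 0.219 0.066]
spent 0.69 [346 203 370 226] [0.457 0.185 0.079]
collar 0.92 [251 156 278 182] [ 0.511 -0.154  0.117]
extractor 0.85 [191 123 298 222] [ 0.575 -0.181  0.147]
top 53.75670497923637 [0.37012901 0.06069289 1.36323066]
fresh 0.97 [252 235 277 264] [0.314 0.213 0.077]
fresh 0.73 [206 192 236 222] [0.446 0.356 0.086]
fresh 0.67 [250 171 265 194] [0.536 0.249 0.048]
fresh 0.53 [213 259 230 275] [0.251 0.353 0.058]
spent 0.95 [264 196 289 227] [0.438 0.179 0.079]
collar 0.77 [361 176 390 205] [ 0.514 -0.139  0.104]
collar 0.48 [198 125 234 153] [0.685 0.401 0.018]
extractor 0.94 [337 126 450 239] [ 0.536 -0.188  0.149]
```

Run:
```python
import cv2,numpy as np
a=cv2.imread("pics/scene0.png")[90:310,180:480]; b=cv2.imread("pics/top0.png")[100:310,170:470]
cv2.imwrite("pics/both.png",cv2.resize(np.vstack([cv2.resize(a,(300,220)),b]),None,fx=1.39,fy=1.39,interpolation=cv2.INTER_CUBIC))
cv2.imwrite("pics/topc.png",cv2.resize(b,(800,560),interpolation=cv2.INTER_CUBIC))
cv2.imwrite("pics/scc.png",cv2.resize(a,(800,587),interpolation=cv2.INTER_CUBIC))
```

```text
(no output)
```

View pics/topc.png

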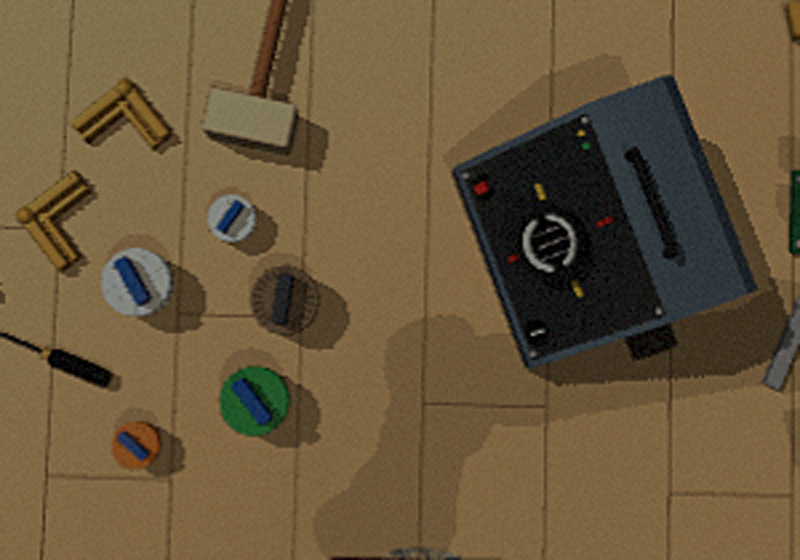

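View pics/scc.png

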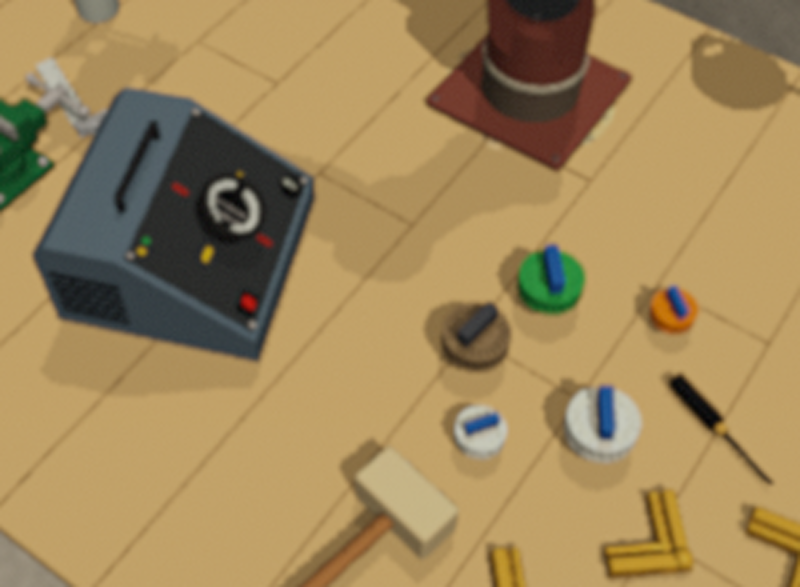

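The pictures show the clean white large drum at about (136,282) in the top crop, the small white look-alike at (231,217), the spent one at (285,300), and the green and orange decoys. The collar is at (550,243), with the yellow marks at (540,190) and (578,290). The two cameras disagree by up to 4 cm, so I'll check the calibration next.

Run:
```python
from h import *
for c in("scene","top"):
    p=vision.get_image(c); T=cam2world(p); P=cloud(p,T); print(c,p["dist"],p["cx"],p["cy"],"f",K(p)[0,0]); print(T.round(3).tolist())
    # bench flatness
    for (u,v) in ([(330,270),(420,300),(330,150),(300,280)] if c=="scene" else [(300,260),(300,200),(320,120),(230,290),(400,280)]):
        print((u,v),np.nanmedian(P[v-4:v+5,u-4:u+5].reshape(-1,3),0).round(4))
    col=p["color"].astype(int); b=(col[...,2]>col[...,0]+40)&(col[...,2]>col[...,1]+25)
    n,l,s,cc=cv2.connectedComponentsWithStats(b.astype(np.uint8))
    for i in range(1,n):
        if s[i,4]>15:
            q=P[l==i]; print(cc[i].round(1),s[i,4],np.nanmedian(q,0).round(3))
            # ray at z=.08
            nn=cv2.undistortPointsIter(cc[i].reshape(1,1,2),K(p),np.array(p["dist"],float),None,None,(3,100,1e-9)).ravel()
            d=T[:3,:3]@np.array([*nn,1]); print("   ray z=.08",(T[:3,3]+d*(0.078-T[2,3])/d[2]).round(4))
```

```text
scene [-0.07072993  0.          0.          0.          0.        ] 316.6611425341437 197.2362742849635 f 418.8899675898373
[[-0.584, 0.667, -0.463, 1.116], [0.812, 0.477, -0.338, 0.504], [-0.005, -0.573, -0.819, 1.204], [0.0, 0.0, 0.0, 1.0]]
(330, 270) [0.6613 0.218  0.0591]
(420, 300) [0.571  0.4814 0.0185]
(330, 150) [ 0.2277 -0.0801 -0.0006]
(300, 280) [ 7.195e-01  1.472e-01 -1.000e-04]
[255.5  43.4] 530 [-0.095 -0.722  0.041]
   ray z=.08 [-0.0439 -0.6764  0.078 ]
[387.4 190.1] 80 [0.319 0.213 0.079]
   ray z=.08 [0.3202 0.2136 0.078 ]
[433.5 202.3] 29 [0.257 0.358 0.055]
   ray z=.08 [0.275  0.3614 0.078 ]
[407. 244.] 91 [0.461 0.365 0.078]
   ray z=.08 [0.4613 0.3651 0.078 ]
[360.2 248.1] 47 [0.544 0.251 0.054]
   ray z=.08 [0.5562 0.2562 0.078 ]
top [-0.02710488  0.          0.          0.          0.        ] 316.83022181821303 200.3951686969683 f 394.590961389052
[[0.029, -0.996, 0.083, 0.37], [-0.999, -0.03, -0.011, 0.061], [0.013, -0.083, -0.996, 1.363], [0.0, 0.0, 0.0, 1.0]]
(300, 260) [ 0.277   0.0973 -0.0016]
(300, 200) [ 0.4835  0.1041 -0.0011]
(320, 120) [ 0.7688  0.043  -0.0012]
(230, 290) [ 1.689e-01  3.324e-01 -2.000e-04]
(400, 280) [ 0.2186 -0.2475 -0.0024]
[255.6 181. ] 40 [0.538 0.252 0.055]
   ray z=.08 [0.5348 0.2493 0.078 ]
[218.5 204.5] 86 [0.455 0.367 0.079]
   ray z=.08 [0.4542 0.3668 0.078 ]
[263.9 250. ] 93 [0.311 0.213 0.079]
   ray z=.08 [0.3111 0.213  0.078 ]
[219.2 266.9] 33 [0.251 0.36  0.054]
   ray z=.08 [0.2529 0.3545 0.078 ]
[536.1 368.7] 834 [-0.063 -0.711  0.006]
   ray z=.08 [-0.0452 -0.6758  0.078 ]
```

Run:
```python
from h import *
for c in("scene","top"):
    p=vision.get_image(c); T=cam2world(p); P=cloud(p,T); col=p["color"].astype(int)
    g=(np.linalg.norm(P[...,:2]-[.456,.366],axis=-1)<.05)
    m=g&(col[...,2]>col[...,0]+40)&(P[...,2]>.07)
    q=P[m][:,:2]; w,V=np.linalg.eigh(np.cov(q.T)); print(c,"bar",q.mean(0).round(4),V[:,1].round(3),(np.sqrt(w*12)).round(3))
    d=g&(P[...,2]>.045); print(" drum",P[d][:,:2].mean(0).round(4),np.nanpercentile(P[d],[2,98],axis=0).round(3).tolist())
    # panel
    z=P[...,2]; m=(np.linalg.norm(P[...,:2]-[.513,-.148],axis=-1)<.11)&(np.linalg.norm(P[...,:2]-[.513,-.148],axis=-1)>.058)&(z>.05)&(z<.168)&(col.sum(-1)<170)
    q=P[m]
    for _ in range(6):
        A=np.c_[q[:,:2],np.ones(len(q))]; k=np.linalg.lstsq(A,q[:,2],rcond=None)[0]; r=q[:,2]-A@k; q=q[abs(r)<max(.006,1.5*r.std())]
    n=np.array([-k[0],-k[1],1]); n/=np.linalg.norm(n); print(" panel n",n.round(3),"tilt",np.degrees(np.arccos(n[2])).round(1),len(q),r.std().round(4),"k",k.round(4))
    near=(np.linalg.norm(P[...,:2]-[.513,-.148],axis=-1)<.12)&(z>.04)
    R,G,B=col[...,0],col[...,1],col[...,2]
    for nm,mm in(("red",(R>90)&(R>2*G)&(R>2*B)),("yel",(R>90)&(G>70)&(B<.6*G)&(R<2*G)),("lip",(col.min(-1)>90)&(np.linalg.norm(P[...,:2]-[.513,-.148],axis=-1)<.05))):
        N,l,s,cc=cv2.connectedComponentsWithStats((mm&near).astype(np.uint8))
        for i in range(1,N):
            if s[i,4]>3: print(" ",nm,cc[i].round(1),s[i,4],np.nanmedian(P[l==i],0).round(4),np.nanmean(P[l==i],0).round(4))
```

```text
scene bar [0.4604 0.3647] [-0.868 -0.496] [0.015 0.06 ]
 drum [0.4615 0.3658] [[0.42, 0.327, 0.048], [0.496, 0.403, 0.082]]
 panel n [-0.214  0.528  0.822] tilt 34.7 1457 0.0025 k [ 0.26   -0.6419 -0.1167]
  red [247.5 160.6] 17 [ 0.5364 -0.2006  0.1521] [ 0.5352 -0.2001  0.1524]
  red [278.9 179.6] 14 [ 0.499  -0.1052  0.0829] [ 0.4979 -0.1052  0.082 ]
  red [272.7 202.8] 26 [ 0.5834 -0.0624  0.0806] [ 0.5829 -0.0626  0.081 ]
  yel [269.5 154.5] 4 [ 0.4506 -0.1795  0.1168] [ 0.4513 -0.1802  0.1169]
  yel [257.1 184.9] 27 [ 0.5745 -0.1294  0.1173] [ 0.5753 -0.1297  0.1177]
  lip [261.7 162.5] 66 [ 0.5107 -0.1604  0.1527] [ 0.5115 -0.1599  0.1474]
  lip [272.8 169.8] 81 [ 0.4984 -0.1232  0.1256] [ 0.5008 -0.1245  0.1242]
top bar [0.4537 0.3662] [-0.851 -0.526] [0.015 0.06 ]
 drum [0.4523 0.3645] [[0.414, 0.329, 0.047], [0.491, 0.404, 0.081]]
 panel n [-0.214  0.527  0.822] tilt 34.7 2109 0.0026 k [ 0.26   -0.6415 -0.114 ]
  red [349.9 170.1] 14 [ 0.58   -0.0588  0.0825] [ 0.58   -0.0587  0.0824]
  red [395.8 182.9] 9 [ 0.5331 -0.1967  0.1513] [ 0.5331 -0.196   0.1515]
  red [361.5 196.5] 4 [ 0.4941 -0.0987  0.0822] [ 0.4941 -0.0988  0.0823]
  yel [372.  171.5] 12 [ 0.5715 -0.1262  0.119 ] [ 0.5718 -0.1263  0.1181]
  yel [386.3 208.9] 7 [ 0.4533 -0.1736  0.1154] [ 0.4538 -0.1742  0.1164]
  lip [381.8 188.7] 38 [ 0.5153 -0.1556  0.151 ] [ 0.5136 -0.1527  0.151 ]
  lip [369.3 193. ] 48 [ 0.5    -0.1142  0.1255] [ 0.5018 -0.1177  0.1264]
```

```bash
cat >> h.py <<'E'
from scipy.spatial.transform import Rotation as Ro
def down(az): # tool pointing down, tool x at azimuth az deg
    a=np.radians(az); return np.array([[np.cos(a),np.sin(a),0],[np.sin(a),-np.cos(a),0],[0,0,-1]])
def inc(targets):
    s=ctrl.read_state(); R=np.array(s["tcp_rot"]); p=np.array(s["tool_pos"])
    print("t",s["time"],"q",np.array(s["q"]).round(2),"pos",p.round(4),"gap",round(s["finger_gap"],4),"F",np.array(s["contact_force"]).round(1))
    for x,Rt in targets:
        print((R.T@(np.array(x)-p)*1000).round(1), Ro.from_matrix(R.T@Rt).as_rotvec().round(3))
E
python3 -c "
from h import *
inc([((.24,-.57,.33),down(30)),((.32,-.5,.36),down(50)),((.5,-.28,.36),down(90))])"
```

```text
t 0.7 q [ 1.23  0.33  0.04  1.47 -0.01  1.34 -0.06] pos [ 0.1544 -0.6314  0.2446] gap 0.0867 F [-0.4  1.  -0.4]
[ 97.7 -39.3 -85.4] [ 0.    -0.    -0.284]
[ 192.1  -88.3 -115.4] [ 0.    -0.    -0.633]
[ 419.2 -259.2 -115.4] [ 0.     0.    -1.331]
```

Emit:
step_arm([
  {"dx": 98, "dy": -39, "dz": -85, "wz": -0.284, "gripper": -1},
  {"dx": 98, "dy": -39, "dz": -85, "wz": -0.284, "gripper": -1},
  {"dx": 98, "dy": -39, "dz": -85, "wz": -0.284, "gripper": -1},
  {"dx": 192, "dy": -88, "dz": -115, "wz": -0.633, "gripper": -1},
  {"dx": 192, "dy": -88, "dz": -115, "wz": -0.633, "gripper": -1},
  {"dx": 192, "dy": -88, "dz": -115, "wz": -0.633, "gripper": -1},
  {"dx": 419, "dy": -259, "dz": -115, "wz": -1.331, "gripper": -1},
  {"dx": 419, "dy": -259, "dz": -115, "wz": -1.331, "gripper": -1},
  {"dx": 419, "dy": -259, "dz": -115, "wz": -1.331, "gripper": -1},
  {"dx": 419, "dy": -259, "dz": -115, "wz": -1.331, "gripper": -1},
  {"dx": 419, "dy": -259, "dz": -115, "wz": -1.331, "gripper": -1},
  {"dx": 419, "dy": -259, "dz": -115, "wz": -1.331, "gripper": -1},
])

```text
$.increments[0]: bad value
```

```bash
python3 -c "
from h import *
inc([((.57,-.05,.36),down(120)),((.56,.2,.34),down(155)),((.457,.36,.28),down(180)),((.457,.366,.28),down(210.6))])"
```

```text
t 0.7 q [ 1.23  0.33  0.04  1.47 -0.01  1.34 -0.06] pos [ 0.1544 -0.6314  0.2446] gap 0.0867 F [-0.4  1.  -0.4]
[ 541.8 -466.  -115.4] [ 0.     0.    -1.855]
[ 591.5 -711.3  -95.4] [ 0.     0.    -2.465]
[ 529.4 -891.1  -35.4] [ 0.     0.    -2.902]
[ 530.8 -897.   -35.4] [-0.    -0.     2.847]
```

Emit:
step_arm([
  {"dx": 98, "dy": -39, "dz": -85, "wx": 0, "wy": 0, "wz": -0.284, "gripper": -1},
  {"dx": 98, "dy": -39, "dz": -85, "wx": 0, "wy": 0, "wz": -0.284, "gripper": -1},
  {"dx": 98, "dy": -39, "dz": -85, "wx": 0, "wy": 0, "wz": -0.284, "gripper": -1},
  {"dx": 192, "dy": -88, "dz": -115, "wx": 0, "wy": 0, "wz": -0.633, "gripper": -1},
  {"dx": 192, "dy": -88, "dz": -115, "wx": 0, "wy": 0, "wz": -0.633, "gripper": -1},
  {"dx": 192, "dy": -88, "dz": -115, "wx": 0, "wy": 0, "wz": -0.633, "gripper": -1},
  {"dx": 419, "dy": -259, "dz": -115, "wx": 0, "wy": 0, "wz": -1.331, "gripper": -1},
  {"dx": 419, "dy": -259, "dz": -115, "wx": 0, "wy": 0, "wz": -1.331, "gripper": -1},
  {"dx": 419, "dy": -259, "dz": -115, "wx": 0, "wy": 0, "wz": -1.331, "gripper": -1},
  {"dx": 419, "dy": -259, "dz": -115, "wx": 0, "wy": 0, "wz": -1.331, "gripper": -1},
  {"dx": 419, "dy": -259, "dz": -115, "wx": 0, "wy": 0, "wz": -1.331, "gripper": -1},
  {"dx": 419, "dy": -259, "dz": -115, "wx": 0, "wy": 0, "wz": -1.331, "gripper": -1},
])

```text
time: 1.9
tool_pos: [0.5018, -0.2767, 0.36]
tcp_rot: [[-0.007, 1.0, 0.001], [1.0, 0.007, 0.001], [0.0, 0.001, -1.0]]
contact_force: [0.2, 0.5, 0.2]
finger_gap: 0.087
```

```bash
python3 -c "
from h import *
inc([((.57,-.05,.36),down(120)),((.56,.2,.34),down(155)),((.457,.36,.28),down(180)),((.457,.366,.28),down(210.6))])"
```

```text
t 1.9 q [ 0.78  0.17 -0.4   1.45  0.06  1.54  0.38] pos [ 0.5018 -0.2767  0.36  ] gap 0.087 F [0.2 0.5 0.2]
[2.262e+02 6.970e+01 1.000e-01] [ 0.001 -0.    -0.517]
[476.2  61.4  20.3] [ 1.000e-03  0.000e+00 -1.128e+00]
[636.9 -40.5  80.2] [ 1.000e-03  0.000e+00 -1.564e+00]
[642.9 -40.5  80.2] [ 1.000e-03  1.000e-03 -2.098e+00]
```

```bash
cat >> h.py <<'E'
def marks(P,col,c0):
    r=np.linalg.norm(P[...,:2]-c0,axis=-1); near=(r<.12)&(P[...,2]>.04)
    R,G,B=[col[...,i].astype(int) for i in range(3)]
    for nm,mm in(("red",(R>90)&(R>2*G)&(R>2*B)),("yel",(R>90)&(G>70)&(B<.6*G)&(R<2*G))):
        N,l,s,cc=cv2.connectedComponentsWithStats((mm&near).astype(np.uint8))
        for i in range(1,N):
            if s[i,4]>8: print(" ",nm,cc[i].round(1),s[i,4],np.nanmedian(P[l==i],0).round(4))
E
python3 - <<'E'
from h import *
s=ctrl.read_state(); p=vision.get_image("wrist"); T=cam2world(p,s); P=cloud(p,T)
print(np.array(p["T_tool_cam"]).round(3).tolist(),p["vertical_fov"],p["dist"]); save("w1.png",p); np.savez("w1.npz",P=P,c=p["color"])
marks(P,p["color"],[.513,-.15]); print([ (r["p"],r["extent"]) for r in vision.find_in("collar",p)])
E
```

```text
[[0.0, -0.962, -0.274, 0.074], [1.0, 0.0, 0.002, -0.0], [-0.001, -0.274, 0.962, -0.14], [0.0, 0.0, 0.0, 1.0]] 65.655275468553 [0.00056943 0.         0.         0.         0.        ]
  red [344.6 105.4] 133 [ 0.5345 -0.1992  0.1541]
  yel [378.1  40.8] 151 [ 0.573  -0.1296  0.1186]
  yel [275.9  84.1] 130 [ 0.4574 -0.1761  0.1188]
  yel [138.3 275.9] 768 [ 0.454  -0.2458  0.4264]
  yel [495.4 276. ] 224 [ 0.5492 -0.2447  0.4284]
  yel [442.8 322.8] 2952 [ 0.5354 -0.2535  0.4356]
[(0.63, [285.5, 11.6, 363.1, 91.7])]
```

View pics/w1.png

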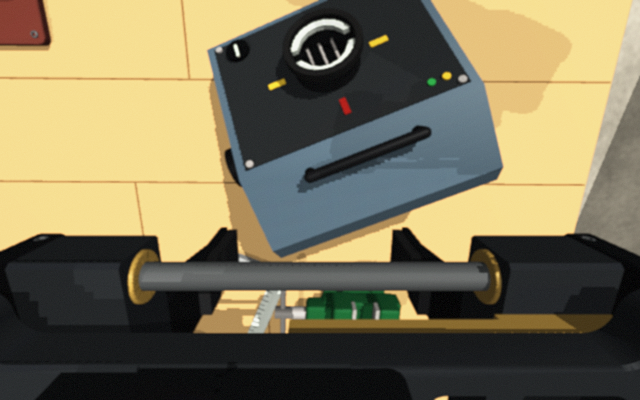

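```bash
cat >> h.py <<'E'
def collar(C,az):
    a=np.radians(az); t=np.radians(35); h=np.array([np.cos(a),np.sin(a),0]); 
    n=-h*np.sin(t)+np.array([0,0,np.cos(t)]); x=h*np.cos(t)+np.array([0,0,np.sin(t)]); y=np.cross(n,x)
    return np.array(C),x,y,n
def atcol(C,az,h,turn=0): # TCP at height h on collar axis, turned clockwise by turn deg from entry
    C,x,y,n=collar(C,az); R=np.c_[-y,-x,-n]@Ro.from_euler("z",turn,degrees=True).as_matrix(); return C+h*n,R
E
python3 -c "
from h import *
C=(.514,-.152,.118)
p,R=atcol(C,-68,.2); print(p,R.round(2).tolist())
inc([((.47,-.12,.36),down(145)),(p,R)])"
```

```text
[ 0.4710269  -0.04563784  0.28183041] [[-0.93, -0.31, 0.21], [-0.37, 0.76, -0.53], [0.0, -0.57, -0.82]]
t 2.0 q [ 0.77  0.17 -0.41  1.45  0.06  1.54  0.38] pos [ 0.5031 -0.2746  0.3597] gap 0.0868 F [-0.2  0.8 -0.2]
[154.8 -31.8  -0. ] [ 0.002 -0.001 -0.951]
[229.  -30.2  78.3] [ 0.406 -0.592 -1.877]
```

Emit:
step_arm([
  {"dx": 155, "dy": -32, "dz": 0, "wx": 0, "wy": 0, "wz": -0.951, "gripper": -1},
  {"dx": 155, "dy": -32, "dz": 0, "wx": 0, "wy": 0, "wz": -0.951, "gripper": -1},
  {"dx": 155, "dy": -32, "dz": 0, "wx": 0, "wy": 0, "wz": -0.951, "gripper": -1},
  {"dx": 155, "dy": -32, "dz": 0, "wx": 0, "wy": 0, "wz": -0.951, "gripper": -1},
  {"dx": 155, "dy": -32, "dz": 0, "wx": 0, "wy": 0, "wz": -0.951, "gripper": -1},
  {"dx": 229, "dy": -30, "dz": 78, "wx": 0.406, "wy": -0.592, "wz": -1.877, "gripper": -1},
  {"dx": 229, "dy": -30, "dz": 78, "wx": 0.406, "wy": -0.592, "wz": -1.877, "gripper": -1},
  {"dx": 229, "dy": -30, "dz": 78, "wx": 0.406, "wy": -0.592, "wz": -1.877, "gripper": -1},
  {"dx": 229, "dy": -30, "dz": 78, "wx": 0.406, "wy": -0.592, "wz": -1.877, "gripper": -1},
  {"dx": 229, "dy": -30, "dz": 78, "wx": 0.406, "wy": -0.592, "wz": -1.877, "gripper": -1},
  {"dx": 229, "dy": -30, "dz": 78, "wx": 0.406, "wy": -0.592, "wz": -1.877, "gripper": -1},
  {"dx": 229, "dy": -30, "dz": 78, "wx": 0.406, "wy": -0.592, "wz": -1.877, "gripper": -1},
  {"dx": 229, "dy": -30, "dz": 78, "wx": 0.406, "wy": -0.592, "wz": -1.877, "gripper": -1},
  {"dx": 229, "dy": -30, "dz": 78, "wx": 0.406, "wy": -0.592, "wz": -1.877, "gripper": -1},
  {"dx": 229, "dy": -30, "dz": 78, "wx": 0.406, "wy": -0.592, "wz": -1.877, "gripper": -1},
])

```text
time: 3.5
tool_pos: [0.4691, -0.051, 0.2814]
tcp_rot: [[-0.929, -0.304, 0.21], [-0.369, 0.759, -0.537], [0.004, -0.576, -0.817]]
contact_force: [0.2, -0.2, 0.3]
finger_gap: 0.0871
```

Run:
```python
from h import *
p0,R0=atcol((.514,-.152,.118),-68,.2)
inc([(p0,R0)])
s=ctrl.read_state(); p=vision.get_image("wrist"); T=cam2world(p,s); P=cloud(p,T); save("w2.png",p)
marks(P,p["color"],[.513,-.15])
c=p["color"].astype(int); r=np.linalg.norm(P-np.array([.514,-.152,.118]),axis=-1)
C,x,y,n=collar((.514,-.152,.118),-68); L=(P-C)@np.c_[x,y,n]
m=(r<.1)&(L[...,2]<.01)&(np.hypot(L[...,0],L[...,1])>.055); q=P[m]; k=np.linalg.lstsq(np.c_[q[:,:2],np.ones(len(q))],q[:,2],rcond=None)[0]
nn=np.array([-k[0],-k[1],1]); nn/=np.linalg.norm(nn); print("n",nn.round(4),n.round(4),m.sum(),"panel L z",np.median(L[m][:,2]))
m=(r<.06)&(c.min(-1)>110)&(L[...,2]>.022)&(L[...,2]<.036); a=L[m]; print("lip n",m.sum(),np.median(a,0).round(4),a[:,:2].min(0).round(4),a[:,:2].max(0).round(4))
A=np.c_[2*a[:,:2],np.ones(len(a))]; rr=np.hypot(*a[:,:2].T)
```

```text
t 3.5 q [ 0.43 -0.12 -0.79  1.99  0.56  1.27  1.41] pos [ 0.4691 -0.051   0.2814] gap 0.0871 F [ 0.2 -0.2  0.3]
[-3.8  3.2 -2.8] [-0.004 -0.006 -0.002]
  red [262.1 183.9] 135 [ 0.5342 -0.1993  0.1548]
  red [373.2 183.8] 138 [ 0.4963 -0.1053  0.0835]
  red [376.5 259. ] 77 [ 0.5772 -0.0638  0.0821]
  yel [317.9 126.7] 181 [ 0.4573 -0.1755  0.1191]
  yel [317.5 237. ] 115 [ 0.5744 -0.1278  0.1195]
  yel [132.8 279.2] 244 [ 0.4397 -0.0628  0.3653]
  yel [254.6 258. ] 27 [ 0.6222 -0.1748  0.1633]
n [-0.2151  0.5333  0.8181] [-0.2149  0.5318  0.8192] 16935 panel L z -0.0009005702662866975
lip n 1267 [0.0091 0.0001 0.0276] [-0.0341 -0.0331] [0.0359 0.0344]
```

View pics/w2.png

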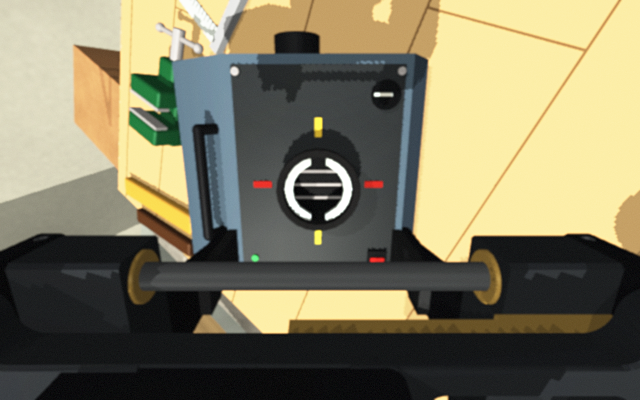

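```bash
python3 -c "
from h import *
inc([((.52,.10,.36),down(205)),((.457,.366,.26),down(210.6))])"
```

```text
t 3.55 q [ 0.43 -0.12 -0.79  1.99  0.55  1.27  1.41] pos [ 0.4694 -0.0514  0.2817] gap 0.087 F [ 0.5 -0.  -0.4]
[-102.3   55.1 -134.6] [-0.612 -0.021 -0.06 ]
[-140.8  334.  -208.5] [-0.611 -0.051 -0.155]
```

Emit:
step_arm([
  {"dx": -102, "dy": 55, "dz": -135, "wx": -0.612, "wy": -0.021, "wz": -0.06, "gripper": -1},
  {"dx": -102, "dy": 55, "dz": -135, "wx": -0.612, "wy": -0.021, "wz": -0.06, "gripper": -1},
  {"dx": -102, "dy": 55, "dz": -135, "wx": -0.612, "wy": -0.021, "wz": -0.06, "gripper": -1},
  {"dx": -102, "dy": 55, "dz": -135, "wx": -0.612, "wy": -0.021, "wz": -0.06, "gripper": -1},
  {"dx": -141, "dy": 334, "dz": -208, "wx": -0.611, "wy": -0.051, "wz": -0.155, "gripper": -1},
  {"dx": -141, "dy": 334, "dz": -208, "wx": -0.611, "wy": -0.051, "wz": -0.155, "gripper": -1},
  {"dx": -141, "dy": 334, "dz": -208, "wx": -0.611, "wy": -0.051, "wz": -0.155, "gripper": -1},
  {"dx": -141, "dy": 334, "dz": -208, "wx": -0.611, "wy": -0.051, "wz": -0.155, "gripper": -1},
  {"dx": -141, "dy": 334, "dz": -208, "wx": -0.611, "wy": -0.051, "wz": -0.155, "gripper": -1},
  {"dx": -141, "dy": 334, "dz": -208, "wx": -0.611, "wy": -0.051, "wz": -0.155, "gripper": -1},
  {"dx": -141, "dy": 334, "dz": -208, "wx": -0.611, "wy": -0.051, "wz": -0.155, "gripper": -1},
  {"dx": -141, "dy": 334, "dz": -208, "wx": -0.611, "wy": -0.051, "wz": -0.155, "gripper": -1},
  {"dx": -141, "dy": 334, "dz": -208, "wx": -0.611, "wy": -0.051, "wz": -0.155, "gripper": -1},
])

```text
time: 4.85
tool_pos: [0.4585, 0.3645, 0.2597]
tcp_rot: [[-0.862, -0.507, -0.001], [-0.507, 0.862, -0.0], [0.001, 0.0, -1.0]]
contact_force: [0.8, -1.0, 0.9]
finger_gap: 0.0874
```

```bash
cat > f.py <<'E'
from h import *
s=ctrl.read_state(); p=vision.get_image("wrist"); T=cam2world(p,s); P=cloud(p,T); save("w3.png",p)
c=p["color"].astype(int); g=np.linalg.norm(P[...,:2]-[.457,.366],axis=-1)<.065
m=g&(c[...,2]>c[...,0]+40)&(P[...,2]>.065)&(P[...,2]<.095)
q=P[m]; top=np.percentile(q[:,2],80); q=q[q[:,2]>top-.004]; rc=cv2.minAreaRect((q[:,:2]*1000).astype(np.float32)); w,V=np.linalg.eigh(np.cov(q[:,:2].T))
print("bar z",top,"mean",q.mean(0).round(4),"rect",rc,"az",np.degrees(np.arctan2(V[1,1],V[0,1]))%180)
d=g&(P[...,2]>.047)&(P[...,2]<.062); a=P[d]; (cx,cy),rad=cv2.minEnclosingCircle((a[:,:2]*1000).astype(np.float32)); print("drum",cx,cy,rad,np.median(a[:,2]))
gc=np.array([*(np.array(rc[0])/1000)]); az=(np.degrees(np.arctan2(V[1,1],V[0,1]))%180)+180
inc([((*gc,.0785),down(az))])
E
python3 f.py
```

```text
bar z 0.08086882283921346 mean [0.4533 0.3633 0.0802] rect ((454.2095947265625, 363.74884033203125), (59.91730880737305, 16.85468101501465), 32.249755859375) az 31.822531121538304
drum 454.25921630859375 364.1941223144531 42.73414993286133 0.05448962679104427
t 4.9 q [-0.    0.32 -0.92  1.57  0.26  1.38  1.16] pos [0.4586 0.3643 0.2598] gap 0.0871 F [0.5 0.3 1. ]
[  4.    1.8 181.3] [-0.    -0.    -0.024]
```

View pics/w3.png

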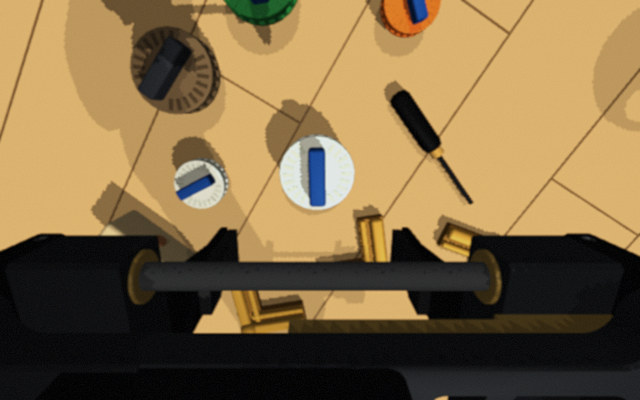

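Emit:
step_arm([
  {"dx": 4, "dy": 2, "dz": 100, "wx": 0, "wy": 0, "wz": -0.024, "gripper": -1},
  {"dx": 4, "dy": 2, "dz": 100, "wx": 0, "wy": 0, "wz": -0.024, "gripper": -1},
  {"dx": 4, "dy": 2, "dz": 100, "wx": 0, "wy": 0, "wz": -0.024, "gripper": -1},
  {"dx": 4, "dy": 2, "dz": 140, "wx": 0, "wy": 0, "wz": -0.024, "gripper": -1},
  {"dx": 4, "dy": 2, "dz": 160, "wx": 0, "wy": 0, "wz": -0.024, "gripper": -1},
  {"dx": 4, "dy": 2, "dz": 172, "wx": 0, "wy": 0, "wz": -0.024, "gripper": -1},
  {"dx": 4, "dy": 2, "dz": 180, "wx": 0, "wy": 0, "wz": -0.024, "gripper": -1},
  {"dx": 4, "dy": 2, "dz": 180, "wx": 0, "wy": 0, "wz": -0.024, "gripper": -1},
  {"dx": 4, "dy": 2, "dz": 180, "wx": 0, "wy": 0, "wz": -0.024, "gripper": -1},
])

```text
time: 5.8
tool_pos: [0.4532, 0.366, 0.0809]
tcp_rot: [[-0.847, -0.531, 0.001], [-0.531, 0.847, 0.001], [-0.001, 0.0, -1.0]]
contact_force: [-0.1, -0.2, 1.0]
finger_gap: 0.0873
```

```bash
python3 -c "
from h import *
inc([((.4542,.3640,.0795),down(211.8))])"
```

```text
t 5.8 q [-0.07  0.48 -0.85  1.78  0.4   1.07  1.07] pos [0.4532 0.366  0.0809] gap 0.0873 F [-0.1 -0.2  1. ]
[ 0.2 -2.3  1.4] [0.    0.001 0.005]
```

Emit:
step_arm([
  {"dx": 0, "dy": -1, "dz": 1, "wx": 0, "wy": 0, "wz": 0, "gripper": -1},
  {"dx": 0, "dy": -1, "dz": 1, "wx": 0, "wy": 0, "wz": 0, "gripper": 1},
  {"dx": 0, "dy": -1, "dz": 1, "wx": 0, "wy": 0, "wz": 0, "gripper": 1},
  {"dx": 0, "dy": -1, "dz": 1, "wx": 0, "wy": 0, "wz": 0, "gripper": 1},
  {"dx": 0, "dy": -1, "dz": 1, "wx": 0, "wy": 0, "wz": 0, "gripper": 1},
  {"dx": 0, "dy": -1, "dz": 1, "wx": 0, "wy": 0, "wz": 0, "gripper": 1},
  {"dx": 0, "dy": -1, "dz": 1, "wx": 0, "wy": 0, "wz": 0, "gripper": 1},
  {"dx": 0, "dy": -1, "dz": 1, "wx": 0, "wy": 0, "wz": 0, "gripper": 1},
  {"dx": 0, "dy": -1, "dz": 1, "wx": 0, "wy": 0, "wz": 0, "gripper": 1},
], force=45)

```text
time: 6.7
tool_pos: [0.453, 0.3647, 0.0784]
tcp_rot: [[-0.847, -0.531, -0.0], [-0.531, 0.847, -0.0], [0.0, 0.0, -1.0]]
contact_force: [0.4, 0.1, 0.0]
finger_gap: 0.031
```

```bash
python3 -c "
from h import *
s=[ctrl.read_state() for _ in range(2)]; print(s[0]['tool_pos'],s[1]['tool_pos'])
p,R=atcol((.5153,-.1524,.118),-68,.2)
inc([((.455,.364,.2),down(211.8)),((.55,.12,.36),down(205)),(p,R)])"
```

```text
[0.45300278 0.36471574 0.07843401] [0.45300278 0.36471574 0.07843401]
t 6.7 q [-0.07  0.48 -0.85  1.78  0.41  1.07  1.07] pos [0.453  0.3647 0.0784] gap 0.031 F [0.4 0.1 0. ]
[  -1.3   -1.7 -121.6] [ 0.    -0.     0.005]
[  47.9 -258.8 -281.6] [ 0.    -0.     0.124]
[ 201.9 -358.3 -203.4] [0.609 0.053 0.171]
```

Emit:
step_arm([
  {"dx": 0, "dy": 0, "dz": 0, "wx": 0, "wy": 0, "wz": 0, "gripper": 1},
  {"dx": 0, "dy": 0, "dz": 0, "wx": 0, "wy": 0, "wz": 0, "gripper": 1},
  {"dx": 0, "dy": 0, "dz": 0, "wx": 0, "wy": 0, "wz": 0, "gripper": 1},
  {"dx": 0, "dy": 0, "dz": 0, "wx": 0, "wy": 0, "wz": 0, "gripper": 1},
  {"dx": 0, "dy": 0, "dz": 0, "wx": 0, "wy": 0, "wz": 0, "gripper": 1},
], force=45)

```text
time: 7.2
tool_pos: [0.453, 0.3647, 0.0784]
tcp_rot: [[-0.847, -0.531, -0.0], [-0.531, 0.847, -0.0], [0.0, 0.0, -1.0]]
contact_force: [0.8, 0.4, -0.4]
finger_gap: 0.0173
```

Emit:
step_arm([
  {"dx": 0, "dy": 0, "dz": -40, "wx": 0, "wy": 0, "wz": 0, "gripper": 1},
  {"dx": 0, "dy": 0, "dz": -80, "wx": 0, "wy": 0, "wz": 0, "gripper": 1},
  {"dx": 0, "dy": 0, "dz": -120, "wx": 0, "wy": 0, "wz": 0, "gripper": 1},
  {"dx": 48, "dy": -259, "dz": -281, "wx": 0, "wy": 0, "wz": 0.124, "gripper": 1},
  {"dx": 48, "dy": -259, "dz": -281, "wx": 0, "wy": 0, "wz": 0.124, "gripper": 1},
  {"dx": 48, "dy": -259, "dz": -281, "wx": 0, "wy": 0, "wz": 0.124, "gripper": 1},
  {"dx": 48, "dy": -259, "dz": -281, "wx": 0, "wy": 0, "wz": 0.124, "gripper": 1},
  {"dx": 48, "dy": -259, "dz": -281, "wx": 0, "wy": 0, "wz": 0.124, "gripper": 1},
  {"dx": 48, "dy": -259, "dz": -281, "wx": 0, "wy": 0, "wz": 0.124, "gripper": 1},
  {"dx": 202, "dy": -358, "dz": -203, "wx": 0.609, "wy": 0.053, "wz": 0.171, "gripper": 1},
  {"dx": 202, "dy": -358, "dz": -203, "wx": 0.609, "wy": 0.053, "wz": 0.171, "gripper": 1},
  {"dx": 202, "dy": -358, "dz": -203, "wx": 0.609, "wy": 0.053, "wz": 0.171, "gripper": 1},
  {"dx": 202, "dy": -358, "dz": -203, "wx": 0.609, "wy": 0.053, "wz": 0.171, "gripper": 1},
  {"dx": 202, "dy": -358, "dz": -203, "wx": 0.609, "wy": 0.053, "wz": 0.171, "gripper": 1},
  {"dx": 202, "dy": -358, "dz": -203, "wx": 0.609, "wy": 0.053, "wz": 0.171, "gripper": 1},
  {"dx": 202, "dy": -358, "dz": -203, "wx": 0.609, "wy": 0.053, "wz": 0.171, "gripper": 1},
  {"dx": 202, "dy": -358, "dz": -203, "wx": 0.609, "wy": 0.053, "wz": 0.171, "gripper": 1},
])

```text
time: 8.9
tool_pos: [0.4736, -0.0448, 0.2828]
tcp_rot: [[-0.927, -0.306, 0.217], [-0.375, 0.761, -0.529], [-0.003, -0.572, -0.82]]
contact_force: [0.3, 0.5, -1.5]
finger_gap: 0.0179
```

Run:
```python
from h import *
C=(.5153,-.1524,.118); az=-68
inc([atcol(C,az,h) for h in (.2,.125)])
# cartridge pose in hand: bar and drum in tool frame
s=ctrl.read_state(); p=vision.get_image("wrist"); P=cloud(p,np.array(p["T_tool_cam"])); save("w4.png",p)
c=p["color"].astype(int); m=(c[...,2]>c[...,0]+40)&(abs(P[...,0])<.05)&(abs(P[...,1])<.03)&(abs(P[...,2])<.04); q=P[m]
print("bar tool",m.sum(),q.min(0).round(4) if m.sum() else "",q.max(0).round(4) if m.sum() else "")
d=(c.min(-1)>90)&(np.hypot(P[...,0],P[...,1])<.05)&(P[...,2]>.01)&(P[...,2]<.05); q=P[d]; print("drum",d.sum(),np.percentile(q,[1,50,99],axis=0).round(4).tolist())
t=d&(P[...,2]<.029); q=P[t]; k=np.linalg.lstsq(np.c_[q[:,:2],np.ones(len(q))],q[:,2],rcond=None)[0]; print("top plane",t.sum(),k.round(4))
e=q[:,:2]*1000; h=cv2.convexHull(e.astype(np.float32)).reshape(-1,2); h=h[(np.hypot(*h.T)>36)]; A=np.c_[2*h,np.ones(len(h))]; print("centre fit",np.linalg.lstsq(A,(h**2).sum(1),rcond=None)[0][:2],len(h))
```

```text
t 8.9 q [ 0.42 -0.11 -0.8   1.98  0.55  1.27  1.41] pos [ 0.4736 -0.0448  0.2828] gap 0.0179 F [ 0.3  0.5 -1.5]
[ 1.7 -0.   1.1] [ 0.002  0.003 -0.002]
[ 1.9 -0.1 76.1] [ 0.002  0.003 -0.002]
bar tool 3127 [-0.0319 -0.0111 -0.004 ] [0.0303 0.0079 0.0208]
drum 6454 [[-0.0318, -0.0392, 0.0222], [0.024, -0.001, 0.0243], [0.0412, 0.0378, 0.0491]]
top plane 5853 [0.0127 0.0025 0.0239]
centre fit [-0.89510919 -0.66780627] 45
```

View pics/w4.png

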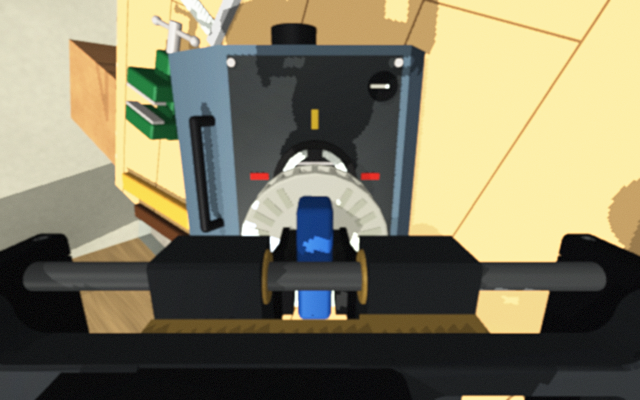

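```bash
cat >> h.py <<'E'
def avg(n=6):
    S=[]
    for _ in range(n): S.append(ctrl.read_state()); vision.get_image("top")
    p=np.array([s["tool_pos"] for s in S]); R=Ro.from_matrix([s["tcp_rot"] for s in S]).mean().as_matrix(); F=np.array([s["contact_force"] for s in S])
    return p.mean(0),p.std(0),R,F.mean(0),F.std(0),S[-1]
C0=(.5153,-.1524,.118); AZ=-68
def rel(n=6,off=(.9,.7)):
    p,sd,R,F,Fs,s=avg(n); C,x,y,nn=collar(C0,AZ); B=np.c_[x,y,nn]; _,R0=atcol(C0,AZ,0)
    print("t",round(s["time"],2),"sd mm",(sd*1e3).round(2),"TCP in collar mm",((p-C)@B*1e3).round(2),"F collar",(F@B).round(2),"Fsd",Fs.round(2),"gap",round(s["finger_gap"],4),"tool tilt/turn",Ro.from_matrix(R0.T@R).as_rotvec().round(4),"q",np.array(s["q"]).round(2))
    g=C+R0@np.array([off[0],off[1],0])/1e3
    for h in (.2,.115,.1,.085): print(h,(R.T@(g+h*nn-p)*1e3).round(2),Ro.from_matrix(R.T@R0).as_rotvec().round(4))
E
python3 -c "
from h import *
rel()"
```

```text
t 9.2 sd mm [0.36 0.23 0.33] TCP in collar mm [ -0.22   0.79 200.4 ] F collar [-0.84  0.24 -1.26] Fsd [0.3  0.42 0.52] gap 0.0175 tool tilt/turn [-0.0013 -0.0015  0.0011] q [ 0.42 -0.11 -0.8   1.99  0.56  1.27  1.41]
0.2 [1.69 0.48 0.4 ] [ 0.0013  0.0015 -0.0011]
0.115 [ 1.82  0.37 85.4 ] [ 0.0013  0.0015 -0.0011]
0.1 [  1.84   0.35 100.39] [ 0.0013  0.0015 -0.0011]
0.085 [  1.86   0.33 115.39] [ 0.0013  0.0015 -0.0011]
```

Emit:
step_arm([
  {"dx": 1.8, "dy": 0.4, "dz": 40, "wx": 0.0013, "wy": 0.0015, "wz": -0.001, "gripper": 1},
  {"dx": 1.8, "dy": 0.4, "dz": 65, "wx": 0.0013, "wy": 0.0015, "wz": -0.001, "gripper": 1},
  {"dx": 1.8, "dy": 0.4, "dz": 80, "wx": 0.0013, "wy": 0.0015, "wz": -0.001, "gripper": 1},
  {"dx": 1.8, "dy": 0.4, "dz": 86, "wx": 0.0013, "wy": 0.0015, "wz": -0.001, "gripper": 1},
  {"dx": 1.8, "dy": 0.4, "dz": 88, "wx": 0.0013, "wy": 0.0015, "wz": -0.001, "gripper": 1},
  {"dx": 1.8, "dy": 0.4, "dz": 88, "wx": 0.0013, "wy": 0.0015, "wz": -0.001, "gripper": 1},
])

```text
time: 9.85
tool_pos: [0.4897, -0.0924, 0.2098]
tcp_rot: [[-0.927, -0.307, 0.215], [-0.375, 0.759, -0.533], [0.0, -0.575, -0.818]]
contact_force: [-0.7, -0.1, -1.1]
finger_gap: 0.0179
```

```bash
python3 -c "
from h import *
rel(4)"
```

```text
t 10.0 sd mm [0.04 0.05 0.11] TCP in collar mm [ -0.67  -1.24 112.81] F collar [-0.79 -0.04 -0.99] Fsd [0.49 0.47 0.32] gap 0.0177 tool tilt/turn [ 0.0014 -0.0003 -0.0005] q [ 0.46 -0.01 -0.77  2.07  0.68  1.13  1.33]
0.2 [ -0.36  -0.1  -87.19] [-0.0014  0.0003  0.0005]
0.115 [-0.34  0.02 -2.19] [-0.0014  0.0003  0.0005]
0.1 [-0.34  0.05 12.81] [-0.0014  0.0003  0.0005]
0.085 [-0.33  0.07 27.81] [-0.0014  0.0003  0.0005]
```

Emit:
step_arm([
  {"dx": -0.3, "dy": 0, "dz": 6, "wx": 0, "wy": 0, "wz": 0, "gripper": 1},
  {"dx": -0.3, "dy": 0, "dz": 10, "wx": 0, "wy": 0, "wz": 0, "gripper": 1},
  {"dx": -0.3, "dy": 0, "dz": 13, "wx": 0, "wy": 0, "wz": 0, "gripper": 1},
  {"dx": -0.3, "dy": 0, "dz": 15, "wx": 0, "wy": 0, "wz": 0, "gripper": 1},
  {"dx": -0.3, "dy": 0, "dz": 15, "wx": 0, "wy": 0, "wz": 0, "gripper": 1},
])

```text
time: 10.55
tool_pos: [0.4925, -0.1011, 0.1965]
tcp_rot: [[-0.927, -0.307, 0.213], [-0.374, 0.759, -0.533], [0.002, -0.574, -0.819]]
contact_force: [-0.1, -0.6, -1.6]
finger_gap: 0.0176
```

```bash
python3 -c "
from h import *
rel(4)"
```

```text
t 10.7 sd mm [0.09 0.12 0.19] TCP in collar mm [-0.87 -1.72 96.72] F collar [-0.86  0.4  -1.3 ] Fsd [0.39 0.63 0.18] gap 0.0176 tool tilt/turn [ 0.0008  0.0014 -0.0006] q [ 0.46  0.01 -0.76  2.09  0.7   1.1   1.32]
0.2 [  -0.68   -0.25 -103.28] [-0.0008 -0.0014  0.0006]
0.115 [ -0.79  -0.18 -18.28] [-0.0008 -0.0014  0.0006]
0.1 [-0.82 -0.17 -3.28] [-0.0008 -0.0014  0.0006]
0.085 [-0.84 -0.16 11.72] [-0.0008 -0.0014  0.0006]
```

Emit:
step_arm([
  {"dx": -0.7, "dy": -0.1, "dz": 2, "wx": 0, "wy": 0, "wz": 0, "gripper": 1},
  {"dx": -0.7, "dy": -0.1, "dz": 4, "wx": 0, "wy": 0, "wz": 0, "gripper": 1},
  {"dx": -0.7, "dy": -0.1, "dz": 6, "wx": 0, "wy": 0, "wz": 0, "gripper": 1},
  {"dx": -0.7, "dy": -0.1, "dz": 8, "wx": 0, "wy": 0, "wz": 0, "gripper": 1},
  {"dx": -0.7, "dy": -0.1, "dz": 8, "wx": 0, "wy": 0, "wz": 0, "gripper": 1},
])

```text
time: 11.25
tool_pos: [0.4951, -0.1051, 0.1902]
tcp_rot: [[-0.927, -0.307, 0.214], [-0.374, 0.759, -0.533], [0.001, -0.574, -0.819]]
contact_force: [-1.0, -0.1, -1.1]
finger_gap: 0.0179
```

```bash
python3 -c "
from h import *
rel(4)"
```

```text
t 11.4 sd mm [0.02 0.06 0.08] TCP in collar mm [-0.74 -1.01 88.76] F collar [-0.75 -0.47 -0.71] Fsd [0.42 0.25 0.25] gap 0.0178 tool tilt/turn [ 0.0009  0.0013 -0.0006] q [ 0.47  0.02 -0.76  2.09  0.72  1.09  1.3 ]
0.2 [ 4.0000e-02 -1.4000e-01 -1.1124e+02] [-0.0009 -0.0013  0.0006]
0.115 [ -0.07  -0.06 -26.24] [-0.0009 -0.0013  0.0006]
0.1 [ -0.09  -0.05 -11.24] [-0.0009 -0.0013  0.0006]
0.085 [-0.11 -0.04  3.76] [-0.0009 -0.0013  0.0006]
```

Emit:
step_arm([
  {"dx": 0, "dy": 0, "dz": 1, "wx": 0, "wy": 0, "wz": 0, "gripper": 1},
  {"dx": 0, "dy": 0, "dz": 2, "wx": 0, "wy": 0, "wz": 0, "gripper": 1},
  {"dx": 0, "dy": 0, "dz": 3, "wx": 0, "wy": 0, "wz": 0, "gripper": 1},
  {"dx": 0, "dy": 0, "dz": 4, "wx": 0, "wy": 0, "wz": 0, "gripper": 1},
  {"dx": 0, "dy": 0, "dz": 4, "wx": 0, "wy": 0, "wz": 0, "gripper": 1},
])

```text
time: 11.95
tool_pos: [0.496, -0.107, 0.1872]
tcp_rot: [[-0.927, -0.307, 0.214], [-0.375, 0.759, -0.533], [0.001, -0.574, -0.819]]
contact_force: [-3.1, 1.6, 2.2]
finger_gap: 0.0179
```

```bash
python3 -c "
from h import *
rel(4)"
```

```text
t 12.1 sd mm [0.01 0.   0.03] TCP in collar mm [-0.7  -0.87 84.97] F collar [-0.83 -1.69  3.08] Fsd [0.37 0.48 0.15] gap 0.0177 tool tilt/turn [ 0.0011  0.001  -0.0006] q [ 0.47  0.03 -0.75  2.09  0.73  1.09  1.3 ]
0.2 [   0.15   -0.12 -115.03] [-0.0011 -0.001   0.0006]
0.115 [ 6.000e-02 -3.000e-02 -3.003e+01] [-0.0011 -0.001   0.0006]
0.1 [ 5.000e-02 -1.000e-02 -1.503e+01] [-0.0011 -0.001   0.0006]
0.085 [ 0.03  0.   -0.03] [-0.0011 -0.001   0.0006]
```

Emit:
step_arm([
  {"dx": 0, "dy": 0, "dz": 0.8, "wx": 0, "wy": 0, "wz": 0, "gripper": 1},
  {"dx": 0, "dy": 0, "dz": 1.6, "wx": 0, "wy": 0, "wz": 0, "gripper": 1},
  {"dx": 0, "dy": 0, "dz": 1.6, "wx": 0, "wy": 0, "wz": 0, "gripper": 1},
  {"dx": 0, "dy": 0, "dz": 1.6, "wx": 0, "wy": 0, "wz": 0, "gripper": 1},
])

```text
time: 12.55
tool_pos: [0.4964, -0.1079, 0.1859]
tcp_rot: [[-0.927, -0.307, 0.214], [-0.374, 0.759, -0.533], [0.001, -0.574, -0.819]]
contact_force: [-3.1, 3.2, 3.4]
finger_gap: 0.018
```

```bash
python3 -c "
from h import *
rel(4)"
```

```text
t 12.7 sd mm [0.01 0.01 0.01] TCP in collar mm [-0.69 -0.89 83.33] F collar [-1.24 -1.41  5.51] Fsd [0.37 0.61 0.27] gap 0.0177 tool tilt/turn [ 0.001   0.001  -0.0006] q [ 0.47  0.03 -0.75  2.09  0.73  1.09  1.3 ]
0.2 [ 1.3000e-01 -1.1000e-01 -1.1667e+02] [-0.001  -0.001   0.0006]
0.115 [ 5.000e-02 -2.000e-02 -3.167e+01] [-0.001  -0.001   0.0006]
0.1 [ 3.000e-02 -1.000e-02 -1.667e+01] [-0.001  -0.001   0.0006]
0.085 [ 0.02  0.01 -1.67] [-0.001  -0.001   0.0006]
```

Emit:
step_arm([
  {"dx": -0.1, "dy": 0.1, "dz": 0, "wx": 0, "wy": 0, "wz": 0.12, "gripper": 1},
  {"dx": -0.2, "dy": 0.2, "dz": 0, "wx": 0, "wy": 0, "wz": 0.24, "gripper": 1},
  {"dx": -0.3, "dy": 0.25, "dz": 0, "wx": 0, "wy": 0, "wz": 0.35, "gripper": 1},
  {"dx": -0.4, "dy": 0.3, "dz": 0, "wx": 0, "wy": 0, "wz": 0.45, "gripper": 1},
  {"dx": -0.4, "dy": 0.3, "dz": 0, "wx": 0, "wy": 0, "wz": 0.45, "gripper": 1},
])

```text
time: 13.25
tool_pos: [0.497, -0.1073, 0.1858]
tcp_rot: [[-0.968, 0.128, 0.215], [-0.006, 0.846, -0.533], [-0.25, -0.517, -0.819]]
contact_force: [-2.4, 4.0, 2.8]
finger_gap: 0.0174
```

```bash
python3 -c "
from h import *
rel(3); print(ctrl.read_state()['wrist_torque'])"
```

```text
t 13.35 sd mm [0.01 0.01 0.  ] TCP in collar mm [-9.900e-01 -6.000e-02  8.348e+01] F collar [-1.97  0.77  5.05] Fsd [1.01 0.37 0.2 ] gap 0.0175 tool tilt/turn [ 9.000e-04 -1.000e-04  4.484e-01] q [ 0.46  0.03 -0.75  2.09  0.73  1.09  0.85]
0.2 [   0.59   -0.73 -116.52] [-9.000e-04  1.000e-04 -4.484e-01]
0.115 [  0.62  -0.65 -31.52] [-9.000e-04  1.000e-04 -4.484e-01]
0.1 [  0.63  -0.64 -16.52] [-9.000e-04  1.000e-04 -4.484e-01]
0.085 [ 0.63 -0.63 -1.52] [-9.000e-04  1.000e-04 -4.484e-01]
[ 1.217829   -0.00422027  0.02811279]
```

Emit:
step_arm([
  {"dx": -0.1, "dy": 0.1, "dz": 0, "wx": 0, "wy": 0, "wz": 0.14, "gripper": 1},
  {"dx": -0.2, "dy": 0.2, "dz": 0, "wx": 0, "wy": 0, "wz": 0.28, "gripper": 1},
  {"dx": -0.4, "dy": 0.3, "dz": 0, "wx": 0, "wy": 0, "wz": 0.42, "gripper": 1},
  {"dx": -0.5, "dy": 0.35, "dz": 0, "wx": 0, "wy": 0, "wz": 0.56, "gripper": 1},
  {"dx": -0.7, "dy": 0.4, "dz": 0, "wx": 0, "wy": 0, "wz": 0.7, "gripper": 1},
  {"dx": -0.8, "dy": 0.4, "dz": 0, "wx": 0, "wy": 0, "wz": 0.84, "gripper": 1},
  {"dx": -1.0, "dy": 0.4, "dz": 0, "wx": 0, "wy": 0, "wz": 0.96, "gripper": 1},
  {"dx": -1.1, "dy": 0.4, "dz": 0, "wx": 0, "wy": 0, "wz": 1.06, "gripper": 1},
  {"dx": -1.1, "dy": 0.4, "dz": 0, "wx": 0, "wy": 0, "wz": 1.12, "gripper": 1},
  {"dx": -1.1, "dy": 0.4, "dz": 0, "wx": 0, "wy": 0, "wz": 1.13, "gripper": 1},
  {"dx": -1.1, "dy": 0.4, "dz": 0, "wx": 0, "wy": 0, "wz": 1.13, "gripper": 1},
])

```text
time: 14.5
tool_pos: [0.4978, -0.1072, 0.1858]
tcp_rot: [[-0.301, 0.929, 0.214], [0.761, 0.37, -0.533], [-0.574, 0.003, -0.819]]
contact_force: [-0.9, 2.8, 2.7]
finger_gap: 0.018
```

```bash
python3 -c "
from h import *
rel(3); s=ctrl.read_state(); print(s['wrist_torque'], s['wrist_torque']@s['tcp_rot'])"
```

```text
t 14.6 sd mm [0.01 0.01 0.01] TCP in collar mm [-0.86  0.75 83.33] F collar [-0.63  0.99  4.96] Fsd [0.4  0.46 0.72] gap 0.018 tool tilt/turn [ 1.500e-03 -2.000e-04  1.577e+00] q [ 0.44  0.04 -0.73  2.09  0.73  1.09 -0.28]
0.2 [  -0.29   -1.74 -116.67] [-1.500e-03  2.000e-04 -1.577e+00]
0.115 [ -0.2   -1.68 -31.67] [-1.500e-03  2.000e-04 -1.577e+00]
0.1 [ -0.18  -1.67 -16.67] [-1.500e-03  2.000e-04 -1.577e+00]
0.085 [-0.17 -1.65 -1.67] [-1.500e-03  2.000e-04 -1.577e+00]
[0.95135975 0.12133234 0.24183063] [-0.33212911  0.92980831 -0.05861518]
```

Emit:
step_arm([
  {"dx": 0, "dy": 0, "dz": 0, "wx": 0, "wy": 0, "wz": 0.03, "gripper": 1},
  {"dx": 0, "dy": 0, "dz": 0, "wx": 0, "wy": 0, "wz": 0.06, "gripper": 1},
  {"dx": 0, "dy": 0, "dz": 0, "wx": 0, "wy": 0, "wz": 0.06, "gripper": 1},
])

```text
time: 14.95
tool_pos: [0.4977, -0.1072, 0.1857]
tcp_rot: [[-0.242, 0.946, 0.214], [0.783, 0.321, -0.533], [-0.573, 0.039, -0.818]]
contact_force: [-1.6, 3.7, 5.2]
finger_gap: 0.0178
```

```bash
python3 -c "
from h import *
rel(3); s=ctrl.read_state(); print(s['wrist_torque'], s['wrist_torque']@s['tcp_rot'])"
```

```text
t 15.05 sd mm [0.02 0.01 0.02] TCP in collar mm [-0.86  0.63 83.29] F collar [-0.46  0.29  6.38] Fsd [0.45 0.38 0.2 ] gap 0.0177 tool tilt/turn [ 1.9000e-03 -4.0000e-04  1.6389e+00] q [ 0.44  0.04 -0.73  2.09  0.73  1.09 -0.34]
0.2 [  -0.43   -1.63 -116.71] [-1.9000e-03  4.0000e-04 -1.6389e+00]
0.115 [ -0.31  -1.55 -31.71] [-1.9000e-03  4.0000e-04 -1.6389e+00]
0.1 [ -0.28  -1.53 -16.71] [-1.9000e-03  4.0000e-04 -1.6389e+00]
0.085 [-0.26 -1.52 -1.71] [-1.9000e-03  4.0000e-04 -1.6389e+00]
[0.4554518  0.70810324 1.01192921] [-0.13688799  0.69722808 -1.10814347]
```

Emit:
step_arm([
  {"dx": 0, "dy": 0, "dz": 0, "wx": 0, "wy": 0, "wz": -0.04, "gripper": 1},
  {"dx": 0, "dy": 0, "dz": -1.5, "wx": 0, "wy": 0, "wz": -0.04, "gripper": 1},
  {"dx": 0, "dy": 0, "dz": -2.5, "wx": 0, "wy": 0, "wz": -0.04, "gripper": 1},
  {"dx": 0, "dy": 0, "dz": -2.5, "wx": 0, "wy": 0, "wz": -0.04, "gripper": 1},
])

```text
time: 15.5
tool_pos: [0.4972, -0.1061, 0.1874]
tcp_rot: [[-0.279, 0.936, 0.214], [0.77, 0.351, -0.533], [-0.574, 0.016, -0.819]]
contact_force: [4.2, 0.0, -3.5]
finger_gap: 0.0179
```

```bash
python3 -c "
from h import *
rel(3); s=ctrl.read_state(); print(s['wrist_torque']@s['tcp_rot'])"
```

```text
t 15.6 sd mm [0.01 0.   0.01] TCP in collar mm [-0.88  0.5  85.39] F collar [-0.25  4.02 -4.64] Fsd [0.49 0.6  0.28] gap 0.0174 tool tilt/turn [1.5000e-03 6.0000e-04 1.6005e+00] q [ 0.44  0.03 -0.73  2.09  0.73  1.09 -0.3 ]
0.2 [  -0.29   -1.54 -114.61] [-1.5000e-03 -6.0000e-04 -1.6005e+00]
0.115 [ -0.24  -1.43 -29.61] [-1.5000e-03 -6.0000e-04 -1.6005e+00]
0.1 [ -0.23  -1.41 -14.61] [-1.5000e-03 -6.0000e-04 -1.6005e+00]
0.085 [-0.22 -1.39  0.39] [-1.5000e-03 -6.0000e-04 -1.6005e+00]
[-1.2917858   0.77346627 -0.24575819]
```

Emit:
step_arm([
  {"dx": 0, "dy": 0, "dz": 0.4, "wx": 0, "wy": 0, "wz": 0, "gripper": 1},
  {"dx": 0, "dy": 0, "dz": 0.4, "wx": 0, "wy": 0, "wz": 0, "gripper": -1},
  {"dx": 0, "dy": 0, "dz": 0.4, "wx": 0, "wy": 0, "wz": 0, "gripper": -1},
  {"dx": 0, "dy": 0, "dz": 0.4, "wx": 0, "wy": 0, "wz": 0, "gripper": -1},
  {"dx": 0, "dy": 0, "dz": 0.4, "wx": 0, "wy": 0, "wz": 0, "gripper": -1},
  {"dx": 0, "dy": 0, "dz": 0.4, "wx": 0, "wy": 0, "wz": 0, "gripper": -1},
  {"dx": 0, "dy": 0, "dz": 0.4, "wx": 0, "wy": 0, "wz": 0, "gripper": -1},
  {"dx": 0, "dy": 0, "dz": 0.4, "wx": 0, "wy": 0, "wz": 0, "gripper": -1},
  {"dx": 0, "dy": 0, "dz": -10, "wx": 0, "wy": 0, "wz": 0, "gripper": -1},
  {"dx": 0, "dy": 0, "dz": -30, "wx": 0, "wy": 0, "wz": 0, "gripper": -1},
  {"dx": 0, "dy": 0, "dz": -70, "wx": 0, "wy": 0, "wz": 0, "gripper": -1},
  {"dx": 0, "dy": 0, "dz": -115, "wx": 0, "wy": 0, "wz": 0, "gripper": -1},
  {"dx": 0, "dy": 0, "dz": -115, "wx": 0, "wy": 0, "wz": 0, "gripper": -1},
  {"dx": 0, "dy": 0, "dz": -115, "wx": 0, "wy": 0, "wz": 0, "gripper": -1},
])

```text
time: 17.05
tool_pos: [0.4729, -0.0436, 0.2832]
tcp_rot: [[-0.28, 0.935, 0.217], [0.769, 0.353, -0.533], [-0.575, 0.018, -0.818]]
contact_force: [0.3, -1.2, -1.3]
finger_gap: 0.0871
```

Run:
```python
from h import *
s=ctrl.read_state(); print(s["time"],np.array(s["contact_force"]).round(1),s["finger_gap"])
p=vision.get_image("wrist"); T=cam2world(p,s); P=cloud(p,T); save("w5.png",p)
C,x,y,n=collar(C0,AZ); L=(P-C)@np.c_[x,y,n]; c=p["color"].astype(int)
m=(c[...,2]>c[...,0]+40)&(np.hypot(L[...,0],L[...,1])<.045)&(L[...,2]>.075); q=L[m]; w,V=np.linalg.eigh(np.cov(q[:,:2].T))
print("bar",m.sum(),q.mean(0).round(4),np.percentile(q[:,2],[5,50,95]).round(4),"angle from collar x",np.degrees(np.arctan2(V[1,1],V[0,1])))
d=(c.min(-1)>90)&(np.hypot(L[...,0],L[...,1])<.043)&(L[...,2]>.055)&(L[...,2]<.07); q=L[d]; print("drum top z",np.median(q[:,2]).round(4),"plane",np.linalg.lstsq(np.c_[q[:,:2],np.ones(len(q))],q[:,2],rcond=None)[0].round(4))
```

```text
17.05 [ 0.3 -1.2 -1.3] 0.08706663034802357
bar 1322 [-0.0008  0.0003  0.0878] [0.0864 0.088  0.0891] angle from collar x 178.6339350132004
drum top z 0.0623 plane [0.0063 0.0001 0.0623]
```

View pics/w5.png

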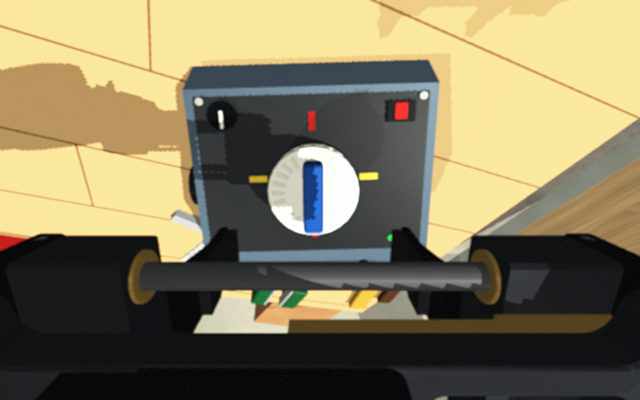

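```bash
python3 -c "
from h import *
print(job_done())"
```

```text
the job is handed in; nothing more can be done
None
```

The new white cartridge is locked in the extractor's collar, and I handed the job in at about 17 s of the 48 s limit. No verdict is reported.

I gripped it by the blue bar and entered the notches with no contact force. I then pressed it about 5.5 mm into the seal and turned it 90° clockwise. A final nudge met the stop at about 1.1 N m. I eased off, and with the lugs against the lip it resisted an upward pull of about 4.6 N before I let go.

**Last checks, from the wrist camera after letting go:**
- **Alignment:** the grip bar is in line with the red marks to about 1.4°, and the axis is within 1 mm of the collar's.
- **Seating:** the drum top measured 62.3 mm above the panel and the bar top 88 mm. The nominal locked values are 64 and 90 mm. That 2 mm shortfall matches the height offset I saw when pressing onto the seal, so I put it down to my collar height estimate.
- **Gripper:** it is open and clear of the cartridge.

I did not re-measure the other items afterwards. Nothing was handled except the cartridge, and no unexpected contact force showed.

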